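# Hang the bottle carrier on the stand's pin until its hook latch snaps shut

### The arm

A 6-joint arm with a two-finger parallel gripper is mounted at the origin on the work surface. World frame = base frame: x ahead of the robot, y to its left, z up, the work surface at z = 0. Lengths are in mm, angles in rad, forces in N, time in s.
With the tool pointing down it reaches from about 275 to 750 mm from the base axis. Payload 10.2 kg.
Tool frame: the origin (TCP) lies midway between the tips of the shut fingers; the grasp point (between the pads) lies 19 mm behind it; z points along the fingers, y is the direction in which the jaws open and shut (so a half turn about z gives the same grasp; the last joint's range is limited). The gripper opens to 85 mm and grips with 20 to 120 N. Pads are 22 mm wide; open, the fingers measure 114 mm over their backs; the gripper's body (76 mm by 85 mm) begins 54 mm behind the grasp point. The pads swing forward as they close: fully open they stand 13 mm farther back than shut.
Start: joints at [-1.45, 0.313, 1.498, -0, 1.331, -0.223], TCP at [176.948, -494.288, 231.294] pointing down, gripper open.
Joint ranges: [-2.94, 2.94], [-0.97, 2.17], [0.19, 2.56], [-1.23, 4.37], [0.02, 3.11], [-2.88, 2.88]. Speed limits (rad/s): [2.39, 2.39, 3.01, 3.14, 3.14, 3.14].

### API

Orientations are given as a unit quaternion [w, x, y, z].
In Python, from rig import sense, capture, finish_job, search_frame, trace gives the robot as it stands.
- The arm moves only by the tool arm_command, never from a script. Its argument "steps" is one flat list of numbers, 5 for each row, row after row: the shift along the world's x, y, z in units of 50 mm (1.0 is 50 mm), then the turn about the world's z in units of 5 degrees (1.0 is 5 degrees), then the opening in per cent of the stroke, from 0 (shut) to 100 (fully open). In form: [dx, dy, dz, twist, fingers, dx, dy, dz, twist, fingers, ...]. A call has 1 to 5 rows; each row shifts and turns the commanded pose from where the row before left it; what a row does not reach is not made up. A row lasts 1/8 s, in which the tool goes at most 62.5 mm and 10.7 degrees, less where a joint would pass 70% of its speed; a pose out of reach is approached as far as the arm can. A call is refused whole if a number of a shift passes 1 or a number of a turn 1, either way. A call with a gripper value outside its range is refused whole. The fingers move at their own pace and stop on an object; "grip_force" is the grip in N (left out, the last holds). Time passes only in rows, so rows that do not move let the fingers close. It gives the time, the measured TCP pose, the force and the opening at its end, in the units of the state.
- sense(): the state, without advancing time (a new reading comes with each control period).
- capture(name): name is "side" or "top" or "wrist"; returns a dict with "frame" (480x640x3 uint8, blue, green, red), "fov_y" (degrees; the focal length in pixels is half the picture's height over the tangent of half this angle, whatever the lens; pixels are square), "cx", "cy" (the principal point, pixels), "k1" (the pictures are not rectified: a ray, as slopes to the right and down, at radius r is drawn at 1 + k1 r^2 times it, then the intrinsics apply), "extrinsics" (4x4, takes a point from world to camera coordinates). Camera axes: x right, y down, z forward; pixel columns grow to the right and rows downward; lengths in mm; the calibration is good to about 2 mm. A picture is of the moment at which its call begins. There is no depth.
- finish_job(): hands the job in, once; it reports no verdict.
Trained networks look in a picture, given as the dict that the camera call returned (one of the last four; its "shot" number tells which), for a name from the list of things; names that differ only in an ending like _2 or _b are one class to them, and where a whole thing is asked for, a point or a joint stands for the part that bears it (a point fixed in the world has none). Each returns a list of dicts, best first, with "score" (0 to 1); they miss things now and then, are a little off and sometimes report something else, mostly with a low value. They report only what shows in the picture. A call takes as long as a camera call. They do not tell look-alikes from the thing itself.
- search_frame(picture, target): "point" ([x, y, z] in mm, in world coordinates, good to about 4 mm: the middle of the surface that is visible of it).
- trace(picture, target): "mask" (480x640 bool, what is visible of it).
The state is a dict: "time_s": time; "joints": joint angles; "dq": joint speeds; "tau": joint torques, N m; "eef_pos": TCP position; "ee_rot": TCP orientation; "force": force on the tool from outside, world axes, zero at the start; "wrist_torque": the same for the moment, N m; "grip_width": opening from 0.0 (shut) to 1.0 (fully open).
Only numpy, scipy, OpenCV 4.12 (cv2) and the standard library are available. Lean on these libraries where they do the work, as an engineer would, in place of code of your own. Each camera call takes 0.05 s, during which the arm holds its last target. There are 200 camera calls.

### The job

Take the steel twin-bottle carrier by its black top grip and push its downward hook onto the horizontal pin of the support stand until the sprung latch snaps shut underneath the pin; the pin's clamp is delicate, so never press or pull on the stand with more than 35 N. Then, still holding the carrier, pull it lightly upward (about 8 N beyond its weight) until the closed latch bears on the pin, to prove that it holds, and finally lower it until it rests on the pin and let go, so that it hangs freely and upright from the pin. Leave the jars, bottle and beaker standing where they are.

Things in the scene. Friction and masses are not known exactly. Their poses are not given: they have to be found in the camera images.
- carrier: loose steel carrier standing on the bench: 139 mm wide (its y), 36 deep (its x), 153 tall, about 0.45 kg. Crossbar at z 104 to 112 mm; small white bottles, 34 mm wide with black caps up to z 92, at y = +48 and -48; in the middle a hook with its mouth open downward. Origin: middle of the underside, z up. Hung by the crotch it stays upright, its weight lying lower
- grip (a point): middle of the carrier's black top grip, a block 20 mm thick (carrier's x), 44 mm long (its y), 42 mm high (z 111 to 153 mm of the carrier; this point at z 134); to be gripped from above across its 20 mm thickness
- crotch (a point): where the axis of the 12 mm pin lies when fully home in the hook's V-shaped crotch: z 94 mm of the carrier, 40 mm below grip, on its mid plane. With the latch shut below it the pin has about 18 mm of free play down from here before the latch bears on it
- mouth (a point): middle of the hook's mouth, z 44 mm of the carrier, at the foot of its lead-in lips, which run from y = +-20 mm here to y = +-8 mm at z 60 (a gap of 16 mm); the hook is 24 mm deep along x. The pin must lie along the carrier's x (either way round) and enters here from below, between the bottles; the latch bars the throat at z 66 to 70 mm
- latch (a joint): angle of the sprung latch: 0 shut, up to 1.45 as the pin pushes it up into the throat; it cannot open downward. The carrier's weight alone (about 4 N) opens it to 0.3 only. Pushed on, the force between hook and pin, weight included, climbs to 10 to 15 N, stays there while the hook sinks some 15 mm, then falls off as the latch snaps back to 0 below the pin, 6 to 10 mm before the pin meets the rigid crotch
- latch_bar: the latch itself, a dark steel bar 17 mm long, 16 mm wide, 4 mm thick; origin on its hinge axis (along the carrier's x) at y = 10, z = 68 mm of the carrier; it points to the carrier's -y when shut
- stand: support stand fixed to the bench: round base 90 mm wide, 12 high; rod 12 mm thick, 180 tall; origin: middle of the base's underside. A 34 mm clamp on the rod bears a horizontal pin, 12 mm thick, along the stand's -x, clear from x = -17 to -115 mm, with a 20 mm wide end collar. The clamp's height is not measured: the pin's axis is 125 to 158 mm above the bench, to be felt or seen. It does not give
- pin_mid (a point): point on the vertical line through the middle of the pin's clear length, 66 mm from the rod axis along the stand's -x; its x and y are the pin's, but its height is always 125 mm above the bench, the lowest the pin can be, and not the pin's true height
- jar_left: bystander: wide white jar with black lid, 68 mm wide, 135 mm tall; origin in the middle of its underside
- jar_right: bystander: wide white jar with black lid, 68 mm wide, 135 mm tall; origin in the middle of its underside
- beaker: bystander: small glass beaker, 56 mm wide, 65 mm tall, standing between the carrier and the stand, nearer the robot; origin in the middle of its underside
- flask: bystander: white plastic bottle with blue cap, 110 mm tall; origin in the middle of its underside
Things that resemble listed ones, but are neither listed nor needed, are in the scene too. What is shaped like the carrier but orange or pink is not meant.

How it is judged:
By the outcome, as a careful person would: the job done as asked, in the order asked, and still so for the second after the job is handed in, with the robot touching nothing.
It also fails if it takes over 72 s, if anything falls off the work surface, if the arm or the gripper's body presses on something with over 40 N, if the wrist force passes 120 N, or if a joint passes its speed limit or range.

## Working session

There is one attempt and no reset: what is moved stays moved. The work goes in short steps, Python scripts to look and compute and a tool call to move; the robot and the scene stay as the last step left them, time stands still between calls to the robot, and variables do not carry over. Pictures are saved under pics/ and viewed, on a budget of 10 in all, crops included, one or two more only if the job needs it, and the job is handed in when it is done.

Besides the shell and the picture viewer there is one more tool, called after ">>>" as name(argument=value, ...) on one line, values as JSON. arm_command: Moves the arm, as the interface text tells. Its arguments: {"type":"object","properties":{"steps":{"type":"array"},"grip_force":{"type":"number"}},"required":["steps"]}

```bash
mkdir -p pics; cat > h.py <<'E'
import numpy as np, cv2
from rig import *
def K(c):
    f=240/np.tan(np.radians(c['fov_y'])/2); return f
def proj(c,P):
    P=np.atleast_2d(P).astype(float); E=np.array(c['extrinsics'])
    q=P@E[:3,:3].T+E[:3,3]; s=q[:,:2]/q[:,2:]; r2=(s**2).sum(1,keepdims=True)
    return s*(1+c['k1']*r2)*K(c)+[c['cx'],c['cy']]
def ray(c,uv):
    d=(np.array(uv,float)-[c['cx'],c['cy']])/K(c); s=d.copy()
    for _ in range(30): s=d/(1+c['k1']*(s@s))
    E=np.array(c['extrinsics']); R=E[:3,:3]
    o=-R.T@E[:3,3]; v=R.T@np.r_[s,1]; return o,v/np.linalg.norm(v)
def onz(c,uv,z):
    o,v=ray(c,uv); return o+v*(z-o[2])/v[2]
def tri(c1,uv1,c2,uv2):
    o1,v1=ray(c1,uv1);o2,v2=ray(c2,uv2)
    A=np.c_[v1,-v2]; t=np.linalg.lstsq(A,o2-o1,rcond=None)[0]
    a=o1+t[0]*v1;b=o2+t[1]*v2; return (a+b)/2,np.linalg.norm(a-b)
E
python3 - <<'E'
from h import *
s=sense(); print({k:np.round(v,3) for k,v in s.items()})
T=capture('top');S=capture('side')
cv2.imwrite('pics/top.png',T['frame']);cv2.imwrite('pics/side.png',S['frame'])
for n,c in(('top',T),('side',S)):
    E=np.array(c['extrinsics']);print(n,'cam at',np.round(-E[:3,:3].T@E[:3,3]),'fwd',np.round(E[2,:3],2))
    for t in['carrier','grip','crotch','mouth','latch_bar','stand','pin_mid','jar_left','beaker','flask']:
        for r in search_frame(c,t)[:3]: print(t,round(r['score'],2),np.round(r['point']),np.round(proj(c,r['point'])[0]))
E
```

```text
{'time_s': np.float64(0.0), 'joints': array([-1.45 ,  0.314,  1.498, -0.   ,  1.331, -0.223]), 'dq': array([-0.001, -0.   , -0.002, -0.001,  0.002, -0.003]), 'tau': array([-0.0000e+00, -4.1226e+01, -2.5974e+01, -0.0000e+00,  4.0000e-03,
        0.0000e+00]), 'eef_pos': array([ 176.889, -494.008,  230.691]), 'ee_rot': array([-0.001,  0.985,  0.171,  0.   ]), 'force': array([-1.233, -0.167, -0.209]), 'wrist_torque': array([-0.002,  0.002,  0.016]), 'grip_width': np.float64(0.997)}
top cam at [ 416.  -26. 1509.] fwd [ 0.11  0.03 -0.99]
carrier 0.78 [669. 348. 112.] [188. 198.]
carrier 0.76 [659.  10. 112.] [318. 200.]
carrier 0.68 [463. 190. 111.] [248. 276.]
grip 0.81 [599. 181. 113.] [252. 223.]
grip 0.74 [464. 191. 112.] [248. 276.]
grip 0.72 [669. 340. 112.] [191. 197.]
crotch 0.82 [658.  10. 114.] [318. 200.]
crotch 0.82 [666. 342. 116.] [190. 198.]
crotch 0.72 [465. 189. 111.] [249. 276.]
mouth 0.94 [470. 194. 111.] [247. 274.]
mouth 0.77 [669. 342. 110.] [191. 198.]
mouth 0.63 [ 586. -149.   11.] [378. 231.]
latch_bar 0.15 [382. 353. 132.] [182. 309.]
stand 0.56 [ 584. -148.   12
[... 362 characters left out ...]
carrier 0.74 [666.  30.  77.] [273. 256.]
carrier 0.65 [684. 362.  80.] [237. 366.]
grip 0.85 [603. 203.  82.] [293. 308.]
grip 0.83 [461. 203.  83.] [366. 312.]
grip 0.82 [686. 362.  82.] [236. 365.]
crotch 0.94 [465. 201.  77.] [364. 314.]
crotch 0.9 [666.  24.  77.] [274. 254.]
crotch 0.89 [604. 206.  82.] [292. 309.]
mouth 0.74 [ 588. -144.   35.] [314. 230.]
mouth 0.66 [463. 201.  78.] [365. 313.]
mouth 0.57 [601. 204.  84.] [294. 308.]
latch_bar 0.62 [680. 355.  66.] [241. 369.]
stand 0.64 [ 592. -148.   29.] [313. 231.]
pin_mid 0.56 [ 588. -144.   35.] [314. 230.]
jar_left 0.59 [386. 396. 100.] [412. 386.]
beaker 0.7 [398.  29.  47.] [394. 273.]
flask 0.62 [797.  17.  60.] [217. 255.]
```

View pics/top.png

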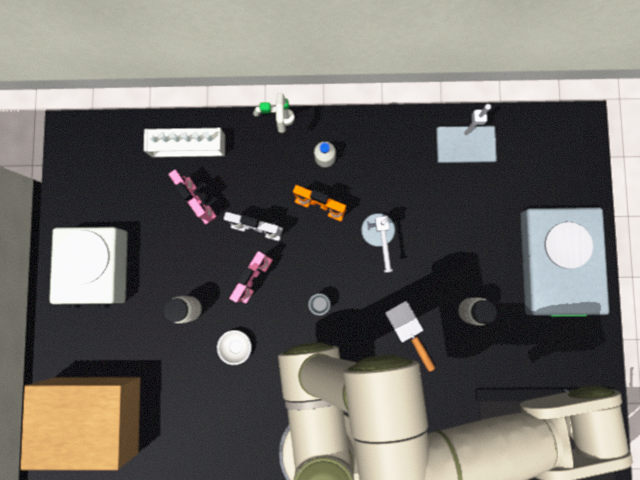

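View pics/side.png

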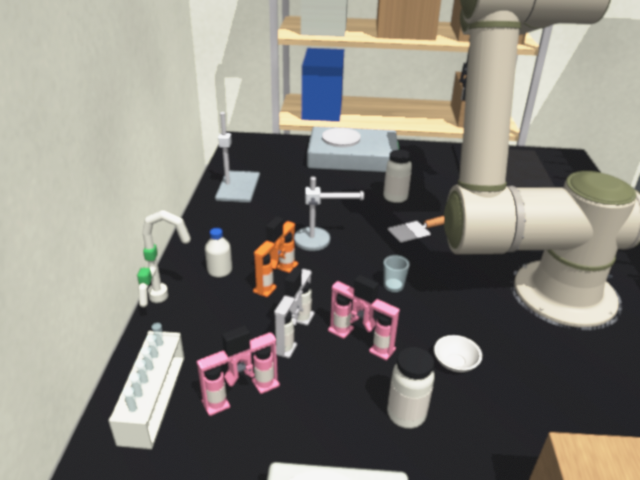

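Top and side views: four carriers. Top pixels: steel (253,225), orange (320,203), pink (192,195) and pink (251,278). The grey steel one is meant, since the other three are orange or pink. The stand is at (378,230), with its pin running to (388,270). I'll confirm this in an enlarged crop.

```bash
python3 - <<'E'
from h import *
T=capture('top');S=capture('side')
def crop(c,x,y,w,h,W,H):
    im=cv2.resize(c['frame'][y:y+h,x:x+w],(W,H),interpolation=cv2.INTER_CUBIC)
    g=W/w
    for i in range(0,w,10):
        cv2.putText(im,str(x+i),(int(i*g),9),0,.3,(0,255,255),1); cv2.line(im,(int(i*g),10),(int(i*g),14),(0,255,255),1)
    for i in range(0,h,10):
        cv2.putText(im,str(y+i),(0,int(i*g)+4),0,.3,(0,255,255),1)
    return im
im=np.vstack([np.hstack([crop(T,215,190,80,60,400,300),crop(T,350,205,80,80,400,400)[:300]]),
 np.hstack([crop(S,255,260,80,60,400,300),crop(S,290,170,80,60,400,300)])])
cv2.imwrite('pics/crop.png',im)
for n,c in(('top',T),('side',S)):
    for t in('carrier','grip','stand'):
        for r in trace(c,t)[:4]:
            ys,xs=np.nonzero(r['mask']);print(n,t,round(r['score'],2),len(xs),xs.min(),xs.max(),ys.min(),ys.max(),xs.mean().round(1),ys.mean().round(1))
E
```

```text
top carrier 0.87 723 171 214 171 222 191.6 196.9
top carrier 0.84 818 230 270 252 301 248.8 277.4
top carrier 0.6 707 224 281 213 239 252.5 224.8
top carrier 0.57 753 293 344 186 220 318.0 201.1
top grip 0.76 761 294 344 186 219 318.9 201.5
top grip 0.68 778 170 214 171 222 191.6 197.2
top grip 0.63 741 225 280 213 239 252.6 225.2
top stand 0.58 1039 361 394 214 272 378.9 234.2
side carrier 0.92 3372 329 398 275 358 364.2 313.7
side carrier 0.84 2217 275 312 267 356 292.5 309.7
side carrier 0.8 1952 254 295 217 296 273.6 254.6
side carrier 0.69 3999 198 277 327 414 237.1 366.8
side grip 0.92 2144 275 312 267 356 292.4 309.3
side grip 0.88 3270 329 398 275 358 363.7 313.6
side grip 0.59 3763 198 277 326 414 237.0 366.2
side stand 0.62 1251 294 362 178 250 316.6 219.1
```

View pics/crop.png

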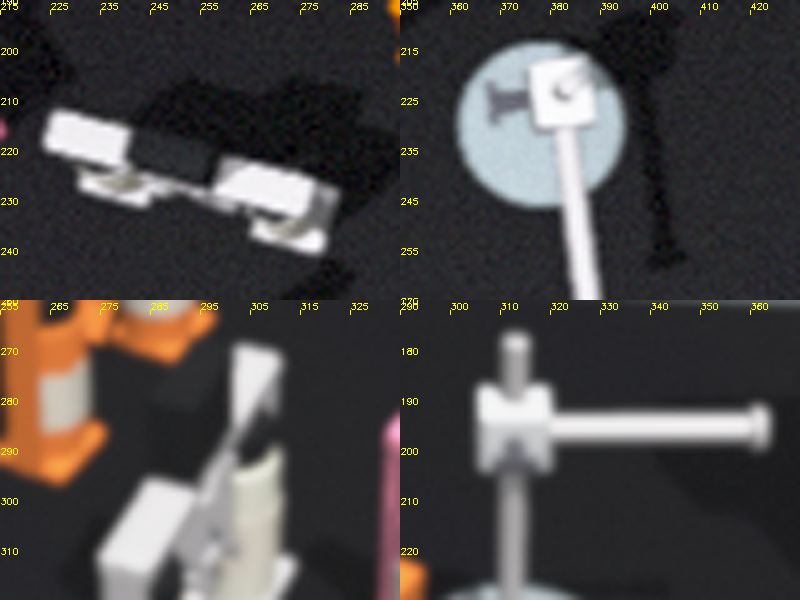

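The crop confirms the steel carrier: white top ends at top pixels (225,215) and (277,230), with the black grip between them. The pin's collar is at top (388,269) and side (361,195).

```bash
python3 - <<'E'
from h import *
T=capture('top');S=capture('side')
cv2.imwrite('pics/T.png',T['frame'])
a=onz(T,[224.5,215.3],112);b=onz(T,[277.5,230],112)
print('ends',a.round(1),b.round(1),np.linalg.norm(a-b),'mid',((a+b)/2).round(1),'yaw of +y',np.degrees(np.arctan2((a-b)[1],(a-b)[0])))
print('grip top mid on z153',onz(T,[249,219.5],153).round(1))
print('base',onz(T,[377.5,229.7],12).round(1), onz(S,[312.5,239],12).round(1))
print('collar',tri(T,[388,269.5],S,[361.5,195]))
print('pinline z140',onz(T,[383.5,235],140).round(1),onz(T,[387.5,265],140).round(1))
p=onz(T,[385.5,250],140)
for z in range(120,165,5):
    q=[onz(T,[383.5,235],z),onz(T,[387.5,265],z)]
    print(z,np.round([proj(S,x)[0] for x in q],1).tolist())
# pin vertical extents in side
g=S['frame'].astype(int).sum(2)
for x in range(324,356,6):
    print(x,g[186:204,x].tolist())
g=T['frame'].astype(int).sum(2)
for y in range(234,274,4): print(y,g[y,374:398].tolist())
for r in search_frame(T,'jar_right')[:2]+search_frame(T,'flask')[:1]: print(r['point'])
E
```

```text
ends [621.  252.5 112. ] [581.3 115.4 112. ] 142.7021130494548 mid [601.1 184.  112. ] yaw of +y 73.85200638796819
grip top mid on z153 [603.6 182.7 153. ]
base [ 590.9 -148.6   12. ] [ 591.7 -137.5   12. ]
collar (array([ 476.60320981, -163.03170672,  131.60422451]), np.float64(0.09647207069013053))
pinline z140 [ 562.5 -152.9  140. ] [ 487.5 -161.2  140. ]
120 [[324.8, 199.0], [356.3, 198.8]]
125 [[325.1, 197.3], [356.5, 197.2]]
130 [[325.3, 195.6], [356.7, 195.5]]
135 [[325.6, 193.9], [357.0, 193.8]]
140 [[325.9, 192.2], [357.2, 192.1]]
145 [[326.1, 190.5], [357.4, 190.4]]
150 [[326.4, 188.8], [357.6, 188.7]]
155 [[326.7, 187.1], [357.9, 187.0]]
160 [[327.0, 185.3], [358.1, 185.3]]
324 [114, 116, 114, 117, 118, 178, 353, 589, 707, 713, 654, 495, 313, 174, 120, 115, 114, 118]
330 [117, 118, 119, 116, 124, 181, 356, 592, 707, 713, 652, 491, 312, 173, 122, 115, 120, 113]
336 [114, 115, 117, 117, 126, 200, 384, 610, 710, 713, 653, 489, 308, 170, 121, 115, 114, 117]
342 [116, 118, 114, 108, 113, 189, 376, 608, 711, 714, 651, 484, 299, 156, 98, 90, 91, 93]
348 [116, 113, 107, 103, 104, 
[... 745 characters left out ...]
 133, 124, 137, 130, 119, 127]
254 [115, 121, 116, 122, 133, 134, 123, 124, 192, 389, 621, 726, 732, 672, 468, 235, 131, 117, 120, 149, 122, 127, 144, 134]
258 [123, 136, 130, 127, 141, 133, 124, 115, 127, 249, 521, 700, 734, 715, 565, 315, 156, 127, 123, 114, 116, 124, 131, 131]
262 [116, 136, 126, 140, 125, 130, 133, 126, 135, 155, 357, 601, 722, 731, 686, 495, 249, 125, 118, 138, 130, 139, 120, 128]
266 [131, 127, 136, 127, 123, 123, 127, 131, 115, 135, 255, 515, 699, 734, 718, 597, 364, 172, 125, 128, 111, 114, 129, 133]
270 [119, 132, 120, 125, 148, 119, 119, 122, 118, 214, 393, 559, 677, 709, 709, 693, 619, 517, 334, 174, 129, 123, 134, 129]
[373.5, -379.9, 133.0]
[380.0, 355.2, 132.0]
```

Steel carrier: centre about (602,183), x axis at −16°. Pin: axis z about 132, pin_mid about (525,−156), yaw about +6°. I'll move above the carrier.

>>> arm_command(steps=[0.6,0.95,0.3,0.76,70,0.6,0.95,0.3,0.76,70,0.6,0.95,0.3,0.76,70,0.6,0.95,0.3,0.76,70,0.6,0.95,0.3,0.76,70])

```text
time_s: 2.33
eef_pos: [327.6, -255.1, 307.0]
ee_rot: [0.0, 0.943, 0.332, 0.0]
force: [1.5, -1.1, 0.1]
grip_width: 0.7
```

>>> arm_command(steps=[0.6,0.95,0,0.76,70,0.6,0.95,0,0.76,70,0.6,0.95,0,0.76,70,0.6,0.95,0,0.76,70,0.6,0.95,0,0.76,70])

```text
time_s: 2.95
eef_pos: [477.7, -17.5, 306.5]
ee_rot: [0.0, 0.875, 0.484, 0.0]
force: [-0.2, -1.4, 0.2]
grip_width: 0.694
```

>>> arm_command(steps=[0.6,0.95,0,0.76,70,0.6,0.95,0,0.76,70,0.6,0.95,0,0.76,70,0.6,0.95,0,0.76,70,0,0,0,0,70])

```text
time_s: 3.58
eef_pos: [597.6, 173.5, 304.4]
ee_rot: [-0.001, 0.803, 0.596, -0.001]
force: [-0.8, -0.3, 0.2]
grip_width: 0.702
```

```bash
cat >> h.py <<'E'
def st():
    s=sense(); w,x,y,z=s['ee_rot']; yaw=np.degrees(np.arctan2(1-2*(x*x+z*z),2*(x*y-w*z)))
    print('t',round(float(s['time_s']),2),'pos',np.round(s['eef_pos'],1),'toolY yaw',round(yaw,1),'F',np.round(s['force'],1),'M',np.round(s['wrist_torque'],2),'g',round(float(s['grip_width']),3)); return s
E
python3 - <<'E'
from h import *
st()
W=capture('wrist'); E=np.array(W['extrinsics']);print(np.round(-E[:3,:3].T@E[:3,3]),np.round(E[2,:3],2))
im=W['frame'].copy()
for t in('grip','carrier'):
    for r in search_frame(W,t)[:3]: print(t,round(r['score'],2),np.round(r['point'],1),proj(W,r['point']).round())
y=np.radians(-16); X=np.array([np.cos(y),np.sin(y),0]);Y=np.array([-X[1],X[0],0]);c=np.array([602,183.5,0])
for sx in(-1,1):
  for sy in(-1,1):
    for z,h,col in((153,22,(0,0,255)),):
      p=proj(W,c+sx*10*X+sy*h*Y+[0,0,z])[0];cv2.circle(im,tuple(p.round().astype(int)),3,col,1)
    p=proj(W,c+sy*69.5*Y+sx*18*X)[0];cv2.circle(im,tuple(p.round().astype(int)),3,(0,255,0),1)
cv2.imwrite('pics/w1.png',im)
E
```

```text
t 3.58 pos [597.6 173.5 304.4] toolY yaw -16.9 F [-0.8 -0.3  0.2] M [-0.04  0.03 -0.04] g 0.702
[620. 243. 447.] [-0.09 -0.28 -0.96]
grip 0.91 [675.9  65.9  73.2] [[405. 267.]]
grip 0.75 [471.7 195.2 113.2] [[194. 224.]]
grip 0.62 [647.3 324.8 108.8] [[321.  34.]]
carrier 0.97 [653.  325.4 113. ] [[327.  29.]]
carrier 0.93 [674.4  62.7  77. ] [[405. 271.]]
carrier 0.92 [469.  193.1 110.7] [[194. 226.]]
```

View pics/w1.png

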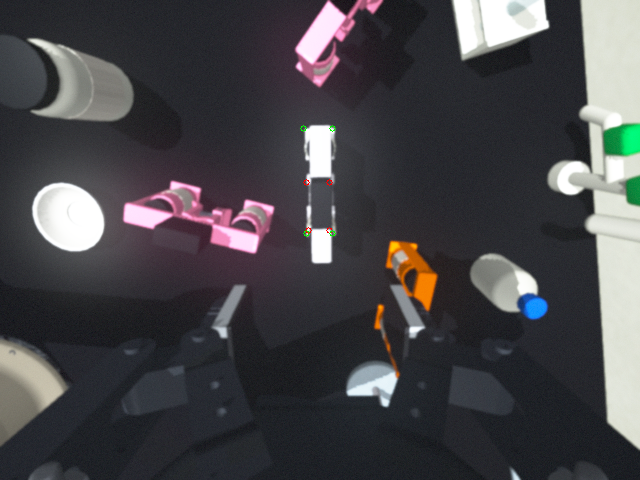

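Wrist view: the steel carrier's grip spans x 309–333 and y 178–228. That is about 2 px right of and 4 px above my red prediction. I'll measure it numerically.

```bash
python3 - <<'E'
from h import *
from scipy.optimize import least_squares
W=capture('wrist'); g=W['frame'].astype(int).sum(2)/3
for y in(135,150,165,185,200,215,240,255): print(y,g[y,298:342].astype(int).tolist())
for x in(316,321,326): print(x,'top',g[118:134,x].astype(int).tolist(),'mid',g[170:186,x].astype(int).tolist(),'mid2',g[222:236,x].astype(int).tolist(),'bot',g[256:270,x].astype(int).tolist())
E
```

```text
135 [66, 66, 68, 67, 72, 107, 190, 246, 252, 251, 249, 252, 254, 254, 254, 254, 254, 254, 254, 254, 254, 255, 254, 254, 254, 254, 254, 254, 254, 254, 251, 230, 192, 195, 190, 151, 96, 69, 63, 67, 63, 63, 66, 67]
150 [69, 68, 69, 72, 72, 86, 143, 185, 173, 135, 167, 235, 253, 254, 254, 254, 254, 254, 254, 254, 254, 254, 254, 254, 254, 254, 254, 254, 254, 254, 252, 227, 143, 109, 121, 115, 88, 70, 66, 65, 65, 65, 57, 63]
165 [68, 70, 71, 69, 68, 69, 70, 70, 72, 77, 117, 203, 249, 254, 254, 254, 254, 254, 254, 254, 254, 254, 254, 254, 254, 254, 254, 254, 254, 254, 253, 234, 158, 93, 64, 63, 63, 63, 65, 61, 65, 65, 67, 64]
185 [67, 68, 66, 63, 66, 67, 65, 70, 78, 120, 159, 144, 101, 81, 81, 78, 78, 80, 81, 78, 81, 78, 81, 78, 77, 79, 77, 77, 76, 80, 79, 77, 78, 84, 76, 66, 64, 63, 61, 61, 63, 64, 61, 60]
200 [63, 65, 65, 66, 68, 66, 66, 68, 72, 84, 104, 104, 90, 79, 78, 78, 78, 75, 79, 75, 77, 78, 77, 74, 76, 79, 77, 77, 74, 73, 74, 74, 72, 70, 70, 62, 59, 59, 56, 58, 58, 60, 58, 56]
215 [65, 65, 63, 68, 68, 65, 67, 81, 144, 206, 211, 174, 129, 87, 73, 73, 75, 75, 75, 75, 74, 75, 76, 75,
[... 682 characters left out ...]
254, 254, 254, 254, 254, 254, 254, 254] bot [254, 252, 234, 159, 92, 65, 62, 61, 63, 61, 60, 63, 61, 61]
321 top [65, 65, 80, 147, 231, 252, 254, 254, 254, 254, 254, 254, 254, 254, 254, 254] mid [254, 253, 236, 162, 97, 68, 65, 68, 71, 78, 76, 78, 81, 79, 76, 78] mid2 [73, 84, 149, 229, 252, 254, 254, 254, 254, 254, 254, 254, 254, 254] bot [254, 253, 235, 164, 93, 65, 63, 65, 61, 63, 58, 59, 58, 59]
326 top [66, 64, 89, 174, 245, 254, 254, 254, 254, 254, 254, 254, 254, 254, 254, 254] mid [254, 253, 236, 163, 96, 67, 66, 67, 75, 76, 77, 79, 78, 79, 77, 76] mid2 [74, 81, 136, 219, 250, 254, 254, 254, 254, 254, 254, 254, 254, 254] bot [254, 252, 225, 143, 80, 63, 60, 62, 61, 59, 59, 61, 58, 63]
```

```bash
python3 - <<'E'
from h import *
W=capture('wrist')
e1=onz(W,[318.5,121.1],112);e2=onz(W,[321,259],112)
print(e1,e2,np.linalg.norm(e1-e2),(e1+e2)/2)
a=onz(W,[318.9,150],112);b=onz(W,[320.8,255],112);print('dir +y',np.degrees(np.arctan2(*(a-b)[1::-1])),a,b)
print('grip -Y edge z153',onz(W,[320.5,224.1],153),'grip +Y base z112',onz(W,[320,173],112),'+Y top',onz(W,[320,178.5],153))
E
```

```text
[623.76282272 250.50080159 112.        ] [584.89724667 115.22723804 112.        ] 140.746118943353 [604.33003469 182.86401981 112.        ]
dir +y 73.96206688809927 [616.245495   224.77703841 112.        ] [586.03329554 119.67724163 112.        ]
grip -Y edge z153 [598.61643338 163.13806271 153.        ] grip +Y base z112 [610.74433327 203.17100066 112.        ] +Y top [610.35915626 202.98516185 153.        ]
```

>>> arm_command(steps=[0.14,0.19,-0.6,0.16,65,0,0,-1,0,65,0,0,-1,0,65,0,0,-0.6,0,65,0,0,-0.5,0,65])

```text
time_s: 4.45
eef_pos: [603.6, 179.2, 120.6]
ee_rot: [-0.0, 0.801, 0.599, -0.0]
force: [0.7, 0.9, 0.6]
grip_width: 0.649
```

>>> arm_command(steps=[0,0,0,0,65,0,0,0,0,0,0,0,0,0,0,0,0,0,0,0,0,0,0,0,0], grip_force=80)

```text
time_s: 5.08
eef_pos: [604.4, 180.2, 122.9]
ee_rot: [0.001, 0.8, 0.6, 0.001]
force: [-2.9, -0.8, 6.7]
grip_width: 0.222
```

```bash
python3 -c "
from h import *
st()"
```

```text
t 5.08 pos [604.4 180.2 122.9] toolY yaw -16.3 F [-2.9 -0.8  6.7] M [-0.07  0.37 -0.02] g 0.222
```

>>> arm_command(steps=[0,0,0,0,0,0,0,0.2,0,0,0,0,0.4,0,0,0,0,0.4,0,0,0,0,0,0,0])

```text
time_s: 5.7
eef_pos: [604.5, 180.3, 172.7]
ee_rot: [0.001, 0.8, 0.6, 0.001]
force: [-0.0, 0.1, -4.9]
grip_width: 0.224
```

```bash
python3 - <<'E'
from h import *
st()
S=capture('side');W=capture('wrist');cv2.imwrite('pics/s2.png',np.hstack([cv2.resize(S['frame'][200:400,180:420],(400,333)),cv2.resize(W['frame'],(400,333))]))
E
```

```text
t 5.7 pos [604.5 180.3 172.7] toolY yaw -16.3 F [-0.   0.1 -4.9] M [ 0.02 -0.   -0.02] g 0.224
```

View pics/s2.png

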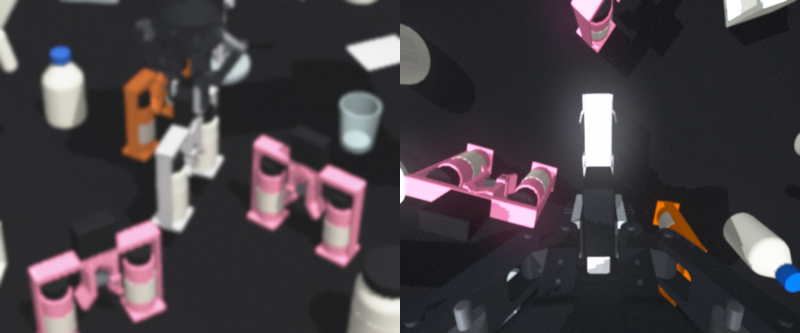

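Carrier held: −4.9 N against about 4.5 N weight, and upright. I'll lift and carry it above the pin.

>>> arm_command(steps=[0,0,0.5,0,0,0,0,0.8,0,0,0,0,0.8,0,0,0,0,0.5,0,0,0,-0.3,0,0.2,0])

```text
time_s: 6.42
eef_pos: [604.2, 165.8, 302.2]
ee_rot: [0.0, 0.794, 0.607, 0.001]
force: [0.9, -0.7, -5.3]
grip_width: 0.22
```

>>> arm_command(steps=[-0.15,-0.6,0,0.5,0,-0.2,-0.8,0,0.5,0,-0.2,-0.8,0,0.5,0,-0.2,-0.8,0,0.5,0,-0.2,-0.8,0,0.5,0])

```text
time_s: 7.05
eef_pos: [555.7, -26.0, 300.1]
ee_rot: [-0.001, 0.724, 0.69, -0.001]
force: [1.2, -0.4, -4.1]
grip_width: 0.219
```

>>> arm_command(steps=[-0.2,-0.8,0,0.5,0,-0.2,-0.8,0,0.5,0,-0.2,-0.7,0,0.5,0,0,-0.3,0,0.3,0,0,0,0,0,0])

```text
time_s: 7.68
eef_pos: [526.1, -155.4, 300.1]
ee_rot: [-0.001, 0.669, 0.744, -0.0]
force: [0.5, -0.1, -4.5]
grip_width: 0.224
```

```bash
python3 - <<'E'
from h import *
s=st()
W=capture('wrist');S=capture('side');T=capture('top')
R=[S['frame'][100:260,230:430],T['frame'][170:330,300:500]]
cv2.imwrite('pics/c3.png',np.vstack([np.hstack([cv2.resize(r,(375,300),interpolation=cv2.INTER_CUBIC) for r in R]),np.hstack([cv2.resize(W['frame'],(400,300)),np.zeros((300,350,3),np.uint8)])]))
Tt=np.load if 0 else None
pts=[(385.1,250),(385.65,254),(386.1,258),(386.8,262),(387.2,266)]
P=np.array([onz(T,p,132) for p in pts]);d=np.polyfit(P[:,0],P[:,1],1);print('yaw',np.degrees(np.arctan(d[0])),'y at 525',np.polyval(d,525),P.round(1).tolist())
for c in(W,S,T):
    for t in('stand','pin_mid','latch_bar','crotch','mouth'):
        for r in search_frame(c,t)[:1]: print(t,round(r['score'],2),np.round(r['point']),proj(c,r['point'])[0].round())
E
```

```text
t 7.67 pos [ 526.1 -155.4  300.1] toolY yaw 6.1 F [ 0.5 -0.1 -4.5] M [-0.05 -0.03  0.03] g 0.224
yaw 6.381349861438285 y at 525 -156.86041119927435 [[525.5, -156.8, 132.0], [515.4, -158.0, 132.0], [505.4, -158.9, 132.0], [495.4, -160.4, 132.0], [485.4, -161.2, 132.0]]
stand 0.73 [ 581. -145.  130.] [376. 210.]
pin_mid 0.89 [ 590. -145.  132.] [385. 211.]
latch_bar 0.59 [661.  12.  73.] [471.  51.]
crotch 0.71 [658.  -3. 115.] [484.  58.]
mouth 0.68 [ 524. -132.  303.] [318. 250.]
stand 0.78 [ 596. -148.   26.] [311. 232.]
pin_mid 0.85 [ 585. -143.   25.] [315. 234.]
crotch 0.97 [465. 200.  80.] [364. 312.]
mouth 0.76 [464. 200.  81.] [365. 312.]
stand 0.42 [ 512. -154.  136.] [384. 255.]
pin_mid 0.51 [ 513. -153.  137.] [384. 255.]
crotch 0.96 [657.  10. 110.] [318. 200.]
mouth 0.8 [668. 340. 109.] [191. 198.]
```

View pics/c3.png

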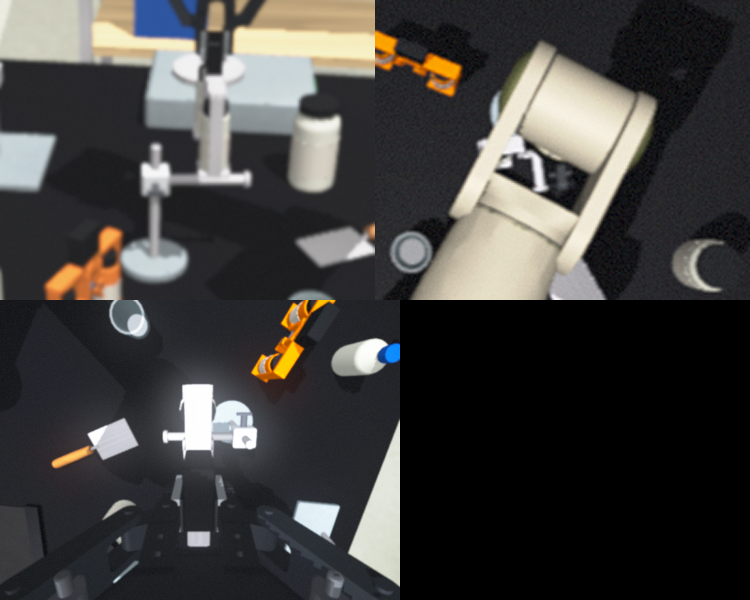

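The side and wrist views show the carrier held upright above the pin. In full-res wrist pixels the pin is near row 219, on both sides of the carrier. I'll measure the offset between carrier and pin in that one camera.

```bash
python3 - <<'E'
from h import *
s=sense(); W=capture('wrist'); g=W['frame'].astype(float).mean(2)
def edges(p,lo,hi,th=160):
    p=p[lo:hi]; i=np.nonzero(np.diff(np.sign(p-th)))[0]
    return [round(float(lo+k+(th-p[k])/(p[k+1]-p[k])),2) for k in i]
for x in(276,280,284,288,346,350,354,358): print('col',x,edges(g[:,x],195,245),g[195:245:3,x].astype(int).tolist() if x in(284,350) else '')
for x in(308,316,324): print('endcol',x,edges(g[:,x],110,290))
for y in(150,170,190,245,255): print('row',y,edges(g[y],280,360))
d=300.1-122.9
for v in(132,136,140): print(v,onz(W,[318.5,v],d+112).round(1))
for u in((284,219),(352,219)): print(u,onz(W,u,132).round(1))
E
```

```text
col 276 [211.86, 224.48] 
col 280 [211.8, 224.5] 
col 284 [211.68, 224.51] [89, 93, 88, 88, 90, 95, 227, 254, 255, 250, 128, 85, 81, 77, 74, 73, 67]
col 288 [211.41, 224.52] 
col 346 [223.94] 
col 350 [223.91] [222, 185, 184, 185, 185, 186, 172, 207, 224, 213, 117, 93, 97, 90, 90, 88, 85]
col 354 [224.9] 
col 358 [226.29] 
endcol 308 [134.08, 239.77]
endcol 316 [134.06, 239.75]
endcol 324 [134.08, 239.78]
row 150 [291.35, 340.17]
row 170 [287.12, 290.35, 293.84, 338.99, 344.78]
row 190 [294.53, 338.75, 341.6]
row 245 [292.45, 296.73, 338.54, 340.36]
row 255 []
132 [519.4 -81.5 289.2]
136 [519.6 -83.2 289.2]
140 [519.8 -84.9 289.2]
(284, 219) [ 495.4 -163.5  132. ]
(352, 219) [ 560.4 -156.4  132. ]
```

>>> arm_command(steps=[0.02,-0.12,-0.4,0.05,0,0,0,-0.5,0,0,0,0,-0.4,0,0,0,0,-0.1,0,0,0,0,0,0,0])

```text
time_s: 9.25
eef_pos: [527.6, -160.9, 231.8]
ee_rot: [0.0, 0.666, 0.746, 0.0]
force: [0.5, -0.7, -4.8]
grip_width: 0.221
```

```bash
python3 - <<'E'
from h import *
s=st(); W=capture('wrist'); S=capture('side')
cv2.imwrite('pics/c4.png',np.hstack([cv2.resize(W['frame'],(400,300)),cv2.resize(S['frame'][130:250,260:420],(400,300),interpolation=cv2.INTER_CUBIC)]))
g=W['frame'].astype(float).mean(2)
def edges(p,lo,hi,th=160):
    p=p[lo:hi]; i=np.nonzero(np.diff(np.sign(p-th)))[0]
    return [round(float(lo+k+(th-p[k])/(p[k+1]-p[k])),2) for k in i]
for x in list(range(255,292,6))+[350,356,362,368]: print('col',x,edges(g[:,x],120,260))
print(edges(g[:,316],100,290))
d=s['eef_pos'][2]-122.9
yw=np.radians(6.4);Y=np.array([-np.sin(yw),np.cos(yw),0])
e=onz(W,[316,edges(g[:,316],100,290)[0]],d+112);print('centre',(e-69.5*Y).round(1))
for v in range(150,230,10): print(v,onz(W,[270,v],132).round(1))
E
```

```text
t 9.25 pos [ 527.6 -160.9  231.8] toolY yaw 6.4 F [ 0.5 -0.7 -4.8] M [-0.06 -0.02  0.01] g 0.221
col 255 [224.23, 239.66]
col 261 [224.2, 240.01]
col 267 [224.2, 240.03]
col 273 [224.16, 240.07]
col 279 [224.15, 240.07]
col 285 [224.07, 240.13]
col 291 [137.44, 138.32, 157.91, 166.86, 223.66, 240.36]
col 350 [171.53, 224.67, 225.29, 239.62]
col 356 [166.69, 224.6, 225.53, 239.66]
col 362 [163.48, 240.11]
col 368 [161.38, 240.17]
[134.1, 239.76]
centre [ 527.  -157.7  220.9]
150 [ 487.9 -102.9  132. ]
160 [ 488.4 -109.8  132. ]
170 [ 488.9 -116.8  132. ]
180 [ 489.4 -123.9  132. ]
190 [ 489.9 -131.1  132. ]
200 [ 490.5 -138.4  132. ]
210 [ 491.  -145.9  132. ]
220 [ 491.6 -153.5  132. ]
```

View pics/c4.png

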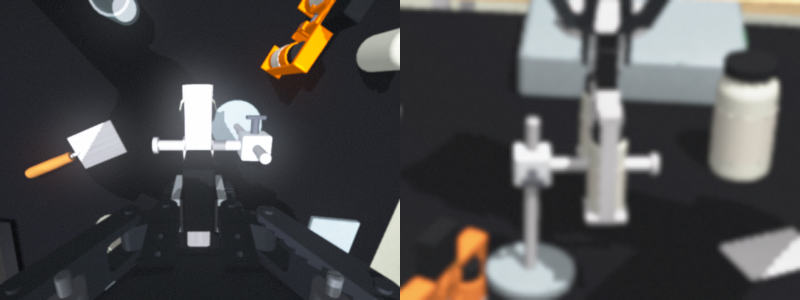

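Carrier and pin are aligned to within about 1.5 mm by both estimates (tolerance 14 mm at the lips), with matching yaw. I'll lower gently now.

>>> arm_command(steps=[0,0,-0.1,0,0,0,0,-0.1,0,0,0,0,-0.1,0,0,0,0,-0.1,0,0,0,0,0,0,0])

```text
time_s: 9.98
eef_pos: [527.3, -160.7, 210.8]
ee_rot: [-0.0, 0.666, 0.746, -0.0]
force: [-0.8, -0.3, -4.3]
grip_width: 0.222
```

>>> arm_command(steps=[0,0,-0.06,0,0,0,0,-0.06,0,0,0,0,0,0,0])

```text
time_s: 10.35
eef_pos: [527.4, -160.8, 205.1]
ee_rot: [-0.0, 0.666, 0.746, -0.0]
force: [-0.3, 0.1, -4.6]
grip_width: 0.221
```

>>> arm_command(steps=[0,0,-0.06,0,0,0,0,0,0,0])

```text
time_s: 10.6
eef_pos: [527.4, -160.7, 202.1]
ee_rot: [-0.0, 0.666, 0.746, -0.0]
force: [-0.2, 0.8, -4.3]
grip_width: 0.222
```

>>> arm_command(steps=[0,0,-0.06,0,0,0,0,-0.04,0,0,0,0,0,0,0])

```text
time_s: 10.98
eef_pos: [527.4, -160.8, 197.1]
ee_rot: [-0.0, 0.666, 0.746, -0.0]
force: [0.2, -0.2, -4.9]
grip_width: 0.215
```

>>> arm_command(steps=[0,0,-0.06,0,0,0,0,-0.04,0,0,0,0,0,0,0])

```text
time_s: 11.35
eef_pos: [527.5, -160.8, 192.4]
ee_rot: [0.0, 0.666, 0.746, 0.0]
force: [1.2, 0.7, -2.8]
grip_width: 0.22
```

>>> arm_command(steps=[0,0,-0.06,0,0,0,0,0,0,0])

```text
time_s: 11.6
eef_pos: [527.6, -160.9, 189.7]
ee_rot: [0.0, 0.666, 0.746, 0.0]
force: [-0.9, 1.1, 1.7]
grip_width: 0.221
```

Latch contact was at TCP z about 193, which puts the pin axis near 130. Pushing on.

>>> arm_command(steps=[0,0,-0.04,0,0,0,0,-0.04,0,0,0,0,0,0,0])

```text
time_s: 11.98
eef_pos: [527.8, -160.6, 186.1]
ee_rot: [0.001, 0.666, 0.746, 0.001]
force: [-1.1, 2.4, 6.6]
grip_width: 0.223
```

>>> arm_command(steps=[0,0,-0.04,0,0,0,0,-0.04,0,0,0,0,0,0,0])

```text
time_s: 12.35
eef_pos: [527.9, -160.0, 182.0]
ee_rot: [0.0, 0.666, 0.746, 0.001]
force: [-0.5, 3.8, 5.3]
grip_width: 0.221
```

>>> arm_command(steps=[0,0,-0.04,0,0,0,0,-0.04,0,0,0,0,0,0,0])

```text
time_s: 12.72
eef_pos: [528.0, -160.0, 177.9]
ee_rot: [0.0, 0.666, 0.746, 0.001]
force: [0.5, 4.7, 5.3]
grip_width: 0.222
```

>>> arm_command(steps=[0,0.02,-0.04,0,0,0,0,-0.04,0,0,0,0,0,0,0])

```text
time_s: 13.1
eef_pos: [528.2, -159.7, 174.2]
ee_rot: [0.001, 0.666, 0.746, 0.001]
force: [0.2, 1.4, 6.2]
grip_width: 0.223
```

>>> arm_command(steps=[0,0,-0.04,0,0,0,0,-0.04,0,0,0,0,0,0,0])

```text
time_s: 13.48
eef_pos: [528.0, -159.7, 169.5]
ee_rot: [0.001, 0.666, 0.746, 0.001]
force: [2.7, 1.7, 1.8]
grip_width: 0.219
```

>>> arm_command(steps=[0,0,-0.04,0,0,0,0,0,0,0])

```text
time_s: 13.72
eef_pos: [526.9, -159.9, 166.3]
ee_rot: [-0.001, 0.666, 0.746, -0.001]
force: [-0.1, -1.2, -4.8]
grip_width: 0.221
```

The force fell back to the plain weight at z about 167, so the latch has snapped shut. Next is the proof pull upward.

>>> arm_command(steps=[0,0,0.06,0,0,0,0,0.06,0,0,0,0,0,0,0])

```text
time_s: 14.1
eef_pos: [527.4, -159.8, 173.5]
ee_rot: [0.0, 0.666, 0.746, 0.0]
force: [-1.5, 0.2, -5.1]
grip_width: 0.221
```

>>> arm_command(steps=[0,0,0.04,0,0,0,0,0,0,0])

```text
time_s: 14.35
eef_pos: [527.5, -159.8, 175.4]
ee_rot: [0.0, 0.666, 0.746, 0.0]
force: [-0.0, -0.4, -4.9]
grip_width: 0.218
```

>>> arm_command(steps=[0,0,0.04,0,0,0,0,0,0,0])

```text
time_s: 14.6
eef_pos: [527.5, -159.8, 177.5]
ee_rot: [0.0, 0.666, 0.746, 0.0]
force: [-0.2, -0.7, -5.4]
grip_width: 0.218
```

>>> arm_command(steps=[0,0,0.03,0,0,0,0,0,0,0])

```text
time_s: 14.85
eef_pos: [527.4, -159.8, 178.5]
ee_rot: [-0.0, 0.666, 0.746, -0.0]
force: [1.0, -0.4, -7.6]
grip_width: 0.221
```

>>> arm_command(steps=[0,0,0.03,0,0,0,0,0,0,0])

```text
time_s: 15.1
eef_pos: [527.2, -159.7, 179.1]
ee_rot: [-0.001, 0.666, 0.746, -0.0]
force: [4.6, -1.5, -21.2]
grip_width: 0.219
```

>>> arm_command(steps=[0,0,-0.017,0,0,0,0,0,0,0,0,0,0,0,0,0,0,0,0,0])

```text
time_s: 15.6
eef_pos: [527.2, -159.7, 179.1]
ee_rot: [-0.0, 0.666, 0.746, -0.0]
force: [2.6, -0.8, -22.7]
grip_width: 0.22
```

>>> arm_command(steps=[0,0,-0.02,0,0,0,0,0,0,0])

```text
time_s: 15.85
eef_pos: [527.4, -159.7, 178.8]
ee_rot: [-0.0, 0.666, 0.746, -0.0]
force: [0.0, -1.2, -15.1]
grip_width: 0.221
```

>>> arm_command(steps=[0,0,-0.008,0,0,0,0,0,0,0,0,0,0,0,0])

```text
time_s: 16.23
eef_pos: [527.5, -159.8, 178.5]
ee_rot: [0.0, 0.666, 0.746, -0.0]
force: [-1.8, 0.9, -9.4]
grip_width: 0.22
```

>>> arm_command(steps=[0,0,0.005,0,0,0,0,0,0,0,0,0,0,0,0])

```text
time_s: 16.6
eef_pos: [527.5, -159.8, 178.5]
ee_rot: [0.0, 0.666, 0.746, 0.0]
force: [-2.3, 0.5, -8.3]
grip_width: 0.22
```

```bash
python3 - <<'E'
from h import *
for _ in range(3):
    st(); S=capture('side')
cv2.imwrite('pics/c5.png',cv2.resize(S['frame'][130:250,260:420],(800,600),interpolation=cv2.INTER_CUBIC))
E
```

```text
t 16.6 pos [ 527.5 -159.8  178.5] toolY yaw 6.4 F [-2.3  0.5 -8.3] M [ 0.03  0.44 -0.01] g 0.22
t 16.65 pos [ 527.5 -159.8  178.5] toolY yaw 6.5 F [-1.3 -0.8 -7.2] M [ 0.07  0.39 -0.  ] g 0.22
t 16.7 pos [ 527.5 -159.8  178.4] toolY yaw 6.4 F [-1.8  0.1 -8.6] M [-0.01  0.32 -0.03] g 0.226
```

>>> arm_command(steps=[0,0,0.01,0,0,0,0,0,0,0,0,0,0,0,0])

```text
time_s: 17.12
eef_pos: [527.4, -159.8, 178.6]
ee_rot: [-0.0, 0.666, 0.746, -0.0]
force: [0.2, -0.3, -11.4]
grip_width: 0.224
```

>>> arm_command(steps=[0,0,0.003,0,0,0,0,0,0,0,0,0,0,0,0,0,0,0,0,0])

```text
time_s: 17.62
eef_pos: [527.4, -159.8, 178.8]
ee_rot: [-0.0, 0.666, 0.746, -0.0]
force: [0.2, -0.8, -14.7]
grip_width: 0.223
```

The pull settled at 7–10 N above the weight and the latch holds. Lowering onto the crotch.

>>> arm_command(steps=[0,0,-0.08,0,0,0,0,-0.1,0,0,0,0,-0.08,0,0,0,0,-0.06,0,0,0,0,0,0,0])

```text
time_s: 18.25
eef_pos: [527.4, -159.8, 162.8]
ee_rot: [-0.0, 0.666, 0.746, -0.0]
force: [-0.8, -1.2, -4.6]
grip_width: 0.222
```

>>> arm_command(steps=[0,0,-0.03,0,0,0,0,0,0,0])

```text
time_s: 18.5
eef_pos: [527.6, -160.0, 161.7]
ee_rot: [0.0, 0.666, 0.746, 0.0]
force: [0.8, -0.4, -3.5]
grip_width: 0.221
```

>>> arm_command(steps=[0,0,-0.02,0,0,0,0,0,0,0])

```text
time_s: 18.75
eef_pos: [527.8, -160.2, 161.2]
ee_rot: [0.001, 0.666, 0.746, 0.0]
force: [-0.6, -1.9, 2.8]
grip_width: 0.223
```

>>> arm_command(steps=[0,0,-0.01,0,0,0,0,0,0,0])

```text
time_s: 19.0
eef_pos: [527.9, -160.3, 161.1]
ee_rot: [0.001, 0.666, 0.746, -0.0]
force: [-1.7, -2.3, 6.4]
grip_width: 0.218
```

>>> arm_command(steps=[0,-0.01,0.012,0,0,0,0,0,0,0,0,0,0,0,0])

```text
time_s: 19.38
eef_pos: [527.8, -160.5, 161.0]
ee_rot: [0.001, 0.666, 0.746, 0.0]
force: [0.4, -2.0, 4.7]
grip_width: 0.222
```

```bash
python3 - <<'E'
from h import *
st(); S=capture('side');st();S=capture('side');W=capture('wrist')
cv2.imwrite('pics/c6.png',np.hstack([cv2.resize(S['frame'][130:250,260:420],(480,360),interpolation=cv2.INTER_CUBIC),cv2.resize(W['frame'][:,:416],(312,360))]))
E
```

```text
t 19.38 pos [ 527.8 -160.5  161. ] toolY yaw 6.4 F [ 0.4 -2.   4.7] M [-0.4  -0.11 -0.1 ] g 0.222
t 19.43 pos [ 527.8 -160.5  161. ] toolY yaw 6.4 F [ 0.1 -1.3  5.6] M [-0.36 -0.11  0.04] g 0.218
```

View pics/c6.png

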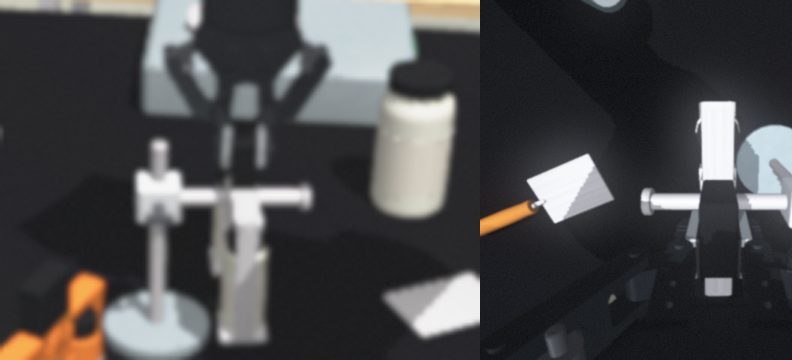

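Hanging upright on the pin. The side view shows clear space around the fingers. I'll relieve the remaining load and release.

>>> arm_command(steps=[0,-0.005,0.016,0,0,0,0,0,0,0,0,0,0,0,0])

```text
time_s: 19.9
eef_pos: [527.5, -160.5, 161.1]
ee_rot: [0.0, 0.666, 0.746, 0.0]
force: [2.9, -1.6, -0.5]
grip_width: 0.218
```

>>> arm_command(steps=[0,0,0,0,30,0,0,0,0,35,0,0,0,0,45,0,0,0,0,50,0,0,0,0,50], grip_force=20)

```text
time_s: 20.52
eef_pos: [527.4, -160.5, 161.4]
ee_rot: [-0.0, 0.666, 0.746, 0.0]
force: [0.1, -0.2, 0.2]
grip_width: 0.502
```

```bash
python3 -c "
from h import *
st()"
```

```text
t 20.52 pos [ 527.4 -160.5  161.4] toolY yaw 6.5 F [ 0.1 -0.2  0.2] M [ 0.03 -0.03  0.  ] g 0.502
```

Force is zero, so the carrier is free. Retreating straight up.

>>> arm_command(steps=[0,0,0.2,0,50,0,0,0.4,0,50,0,0,0.7,0,50,0,0,0.8,0,50,0,0,0.5,0,50])

```text
time_s: 21.15
eef_pos: [527.6, -160.6, 294.1]
ee_rot: [0.001, 0.666, 0.746, 0.0]
force: [0.3, 0.7, 0.8]
grip_width: 0.498
```

>>> arm_command(steps=[-0.8,-0.5,0.2,0,50,-0.8,-0.5,0,0,50,-0.8,-0.5,0,0,50,0,0,0,0,50,0,0,0,0,50])

```text
time_s: 21.78
eef_pos: [407.8, -235.4, 301.9]
ee_rot: [0.0, 0.666, 0.746, 0.0]
force: [-0.2, 1.0, -0.4]
grip_width: 0.499
```

```bash
python3 - <<'E'
from h import *
st(); S=capture('side');T=capture('top');W=capture('wrist')
R=[S['frame'][130:250,260:420],T['frame'][170:290,300:460],S['frame'],T['frame']]
R=[cv2.resize(r,(400,300),interpolation=cv2.INTER_CUBIC) for r in R]
cv2.imwrite('pics/c7.png',np.vstack([np.hstack(R[:2]),np.hstack(R[2:])]))
E
```

```text
t 21.77 pos [ 407.8 -235.4  301.9] toolY yaw 6.4 F [-0.2  1.  -0.4] M [-0.   -0.02  0.  ] g 0.499
```

View pics/c7.png

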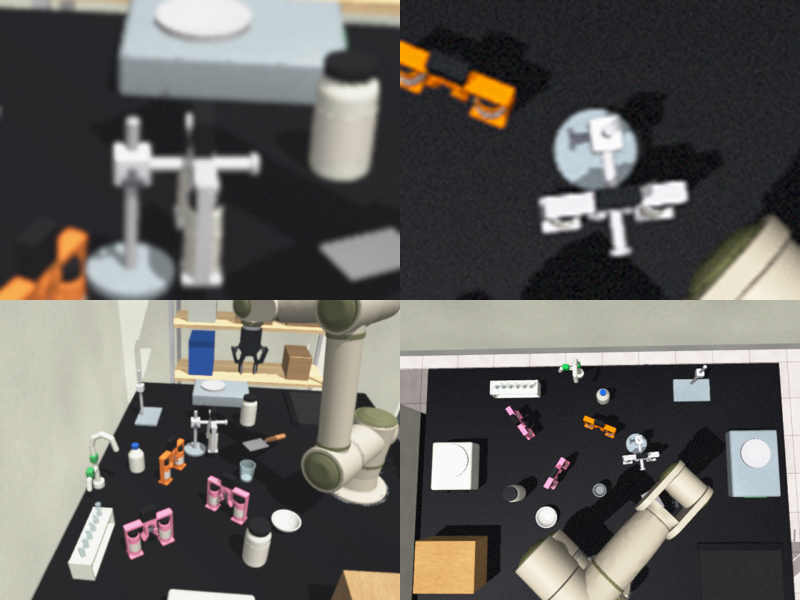

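The carrier hangs level and upright across the pin, seen in the top crop at (615,200) and the side crop at (200,215). Jars, bottle and beaker look unmoved, and the arm is clear.

```bash
python3 -c "
from h import *
print(finish_job())"
```

```text
the job is handed in; nothing more can be done
None
```

The steel carrier now hangs free and upright on the stand's pin with its latch shut, and the job was handed in at about 22 s (limit 72 s).

- **Push-on:** the force between hook and pin rose to about 11 N, stayed there, then fell back to the plain weight. I took that as the latch snapping shut. I never saw the latch itself in a picture.
- **Proof pull:** the latch bore on the pin about 18 mm above the crotch, as described, and the pull settled at about 7–10 N beyond the weight. My first pull overshot to about 18 N, still below the 35 N limit, and the latch held.
- **Lowering:** pressing the carrier home into the crotch peaked at about 11 N on the stand.
- **Last checks:** the tool force was zero on release. The final pictures show the carrier level on the pin, the arm clear, and the jars, bottle and beaker looking unmoved (compared by eye, not measured).
- **Where measurements disagreed:** the top and wrist cameras differed by up to about 3 mm on the pin's position. That was within the hook's 14 mm lead-in, and I trimmed the carrier 1 mm sideways during the push.

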